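# Fit the lens and retaining ring of a picture light

## Robot

A 6-joint arm with a two-finger parallel gripper is mounted at the origin on the work surface. World frame = base frame: x ahead of the robot, y to its left, z up, the work surface at z = 0. Lengths are in mm, angles in rad, forces in N, time in s.
With the tool pointing down it reaches from about 425 to 925 mm from the base axis. Payload 12.5 kg.
Tool frame: the origin (TCP) lies at the very end of the fingers, on their centre line; the grasp point (between the pads) lies 19 mm behind it (ctrl.pinch_z is the distance from the TCP to the grasp point, in mm); z points along the fingers, y is the line along which they close (so a half turn about z gives the same grasp; the last joint's range is limited). The gripper opens to 85 mm and grips with 20 to 120 N. Pads are 22 mm wide; open, the fingers measure 114 mm over their backs; the gripper's body (76 mm by 85 mm) begins 54 mm behind the grasp point. The pads swing forward as they close: fully open they stand 13 mm farther back than shut.
Start: joints at [1.062, 0.491, 1.559, -0, 1.092, -0.106], TCP at [244.982, 575.003, 231.327] pointing down, gripper open.
Joint ranges: [-3.1, 3.1], [-0.84, 2.19], [0.05, 2.79], [-1.13, 4.28], [0.06, 2.93], [-2.69, 2.69]. Speed limits (rad/s): [2.22, 2.22, 2.79, 3.14, 3.14, 3.14].

## Interface

Orientations are given as a rotation vector (axis times angle).
In Python, from plant import ctrl gives the robot as it stands.
- The arm moves only by the tool play_rows, never from a script. Its argument "increments" is a list that holds one entry, the list of rows, each a list of 6 numbers: the shift along the tool's x, y, z in mm, then the turn, a rotation vector about the tool's x, y, z in degrees. In form: [[[tx, ty, tz, rx, ry, rz], ...]]. A call has 1 to 8 rows; each row is the pose to reach, as a shift and turn from the pose commanded when the call began, along the tool's axes at that moment; what a row does not reach only later rows make up. A row lasts 1/8 s, in which the tool goes at most 62.5 mm and 10.7 degrees, less where a joint would pass 70% of its speed; a pose out of reach is approached as far as the arm can. A call with a gripper value outside its range is refused whole. "claw" is the opening, from -1 (shut) to 1 (fully open), set as the call begins (left out, the last holds). The fingers move at their own pace and stop on an object; "force" is the grip in N (left out, the last holds). Time passes only in rows, so rows that repeat a pose let the fingers close. It gives the time, the measured TCP pose, the force, the opening and the grip force at its end, in the units of the state.
- ctrl.get_state(): the state, without advancing time (a new reading comes with each control period).
- ctrl.get_image(name): name is "side" or "top" or "wrist"; returns (picture, depth): 420x560x3 uint8, blue, green, red; 420x560 float32, mm along the optical axis (not along the pixel's ray), 0 where there is no reading.
- ctrl.camera_model(name): a dict with "fx", "fy", "cx", "cy" (pixels), "dist_coeffs" ([k1, k2, p1, p2, k3] as OpenCV has them; the pictures are not rectified), "R" (3x3) and "t" (3): a world point X has camera coordinates R X + t. Camera axes: x right, y down, z forward; pixel columns grow to the right and rows downward; lengths in mm; the calibration is good to about 2 mm. A picture is of the moment at which its call begins: read the wrist's pose just before it. camera_model takes no time and is no camera call; for the wrist camera it gives the pose at the moment of the call.
- ctrl.sign_off(): hands the job in; it is judged then, once.
The state is a dict: "time": time; "joint_pos": joint angles; "dq": joint speeds; "tau": joint torques, N m; "tool_pos": TCP position; "ee_rot": TCP orientation; "ft_force": force on the tool from outside, world axes, zero at the start; "ft_torque": the same for the moment, N m; "grip_width": finger opening in mm; "grip_force": force on a finger pad.
Only numpy, scipy, OpenCV 4.12 (cv2) and the standard library are available. Lean on these libraries where they do the work, as an engineer would, in place of code of your own. Each camera call takes 0.05 s, during which the arm holds its last target. There are 200 camera calls.

## Task

Finish the picture light that stands upright in the bench vise: take the glass lens from the parts tray and set it gently, dome up, right home in the lamp's open cell, without letting it fall. Then take the threaded retaining ring from the tray, set it on the lamp's thread over the lens and screw it down clockwise, regripping as often as needed, until it is snug on the glass and has no play left. Let go, and leave the other things on the bench where they are.

Things in the scene. Friction and masses are not known exactly. Their poses are not given: they have to be found in the camera images.
- cell (a point): Lens cell: point on the lamp's upright axis level with the rim of its aluminium nose, 160 mm above the bench; z up. Bore 62 mm across, chamfered mouth, 8 mm deep to a flat seat: a seated lens stands 8 mm proud and its listed centre coincides with this point. The lamp (black barrel, 84 mm across) is clamped in a fixed grey vise with wooden V jaws, all 60 mm or more below the rim.
- thread (a point): Lower end of the lamp's outside thread, on its axis, 20 mm below the rim. The nose is 69 mm across, 75 mm over the thread. Right-hand four-start quick thread: clockwise seen from above goes down, 32 mm a turn (5.1 mm per rad), 1.6 mm of play. The ring may start at any yaw. It turns easily (up to 0.5 N m when gripped off-centre) until it clamps the lens; then it stops dead and the fingers slip.
- lens_centre (a point): Clear glass lens lying dome up, 60 mm across, 0.12 kg: straight edge 16 mm high, low dome of 5 mm on top. The point is on its axis half-way up the edge, 8 mm above the flat underside; z up. It lies in a pocket of the tray; the upper 7 mm of the edge stand free above the tray. Gripped there across 60 mm, fingertips just above the tray, it goes into the cell without fingers meeting the rim.
- ring_centre (a point): Aluminium retaining ring, 52 mm high, 0.2 kg: knurled skirt 84 mm across and 26 mm high with thread lugs inside, above it a plain barrel. Point on its axis, 26 mm below its top; z up. Set down on the thread it rests 15 to 25 mm above the cell point; 1 to 2.8 rad clockwise make it tight, 12 mm above. It touches the lens 0.3 rad before tight. Tight, its x or y axis lies along the cell's x.
- ring_barrel (a point): Middle of the ring's upper part, on its axis, 13 mm below its top: plain round barrel 64 mm across, 26 mm high from the shoulder to the top, open bore of 48 mm right through (wall 8 mm). To screw, grip across the 64 mm from above with the fingertips above the shoulder; to lift it from the tray, pinch the 8 mm wall.
- ring_well (a point): Tray's well for the ring, point on its axis level with the tray's top, 54 mm above the bench. The fixed black tray is 250 by 140 mm; x points along it to the lens pocket, 125 mm off. The well fits the skirt closely and the ring stands only 2 mm above it. On the -y side it is cut open through the tray's side, 50 mm wide: room there for one finger outside the barrel, the other going in the bore.
- tape: Bystander: roll of brown tape lying flat, 100 mm across, 48 mm high; origin at the centre of its underside.
- knife: Bystander: utility knife, 160 mm long; origin near its middle, underside.
- pliers: Bystander: canvas pliers with wide jaws, 210 mm long; origin near its middle, underside.
- stapler: Bystander: pneumatic stapler lying on its side, 200 mm long, 45 mm high; origin near its middle, underside.
- glue: Bystander: white bottle, 56 mm across, 115 mm high, standing between tray and vise; origin at the centre of its underside.
- staples: Bystander: small carton, 100 by 60 by 35 mm; origin at the centre of its underside.
- offcut: Bystander: offcut of stretcher bar, 140 by 40 by 26 mm; origin at the centre of its underside.

How it is judged (in metres and radians):
On the way, in this order (a step that is already met when the one before it is completed fails the run):
1. the lens lies home in the cell, level, let go (horizontal distance between lens_centre and cell below 0.003 m and z of lens_centre in the frame of cell between -0.0025 and 0.0015 m and angle between lens_centre's own z axis and vertical below 0.04 rad and contact force between the fingers and lens below 0.1 N), for 0.2 s.
2. the ring sits level on the lamp's thread over the lens (horizontal distance between ring_centre and cell below 0.004 m and z of ring_centre in the frame of cell below 0.0265 m and angle between ring_centre's own z axis and vertical below 0.08 rad), for 0.1 s.
At the end, for the whole second after the job is handed in: Lens level in the cell (within 3 mm of the axis, on its seat within 1.5 mm); ring screwed down on it (within 3 mm of the axis, level, at most 1 mm above snug height) and within 0.16 rad of tight, so over half the thread's play is taken up; both released and at rest (horizontal distance between each of lens_centre, ring_centre and cell below 0.003 m and z of lens_centre in the frame of cell between -0.0025 and 0.0015 m and angle between lens_centre's own z axis and vertical below 0.04 rad and z of ring_centre in the frame of cell below 0.013 m and angle between ring_centre's own z axis and vertical below 0.03 rad and (angle between the x axis of ring_centre and the x axis of cell, either way round below 0.16 rad or angle between the x axis of ring_centre and the y axis of cell, either way round below 0.16 rad) and linear speed of each of lens, ring below 0.01 m/s and angular speed of ring below 0.05 rad/s); the robot touches nothing.
It fails at once if a bystander on the bench is pushed more than 30 mm (distance of any of tape, knife, pliers, stapler, glue, staples, offcut from where it was at the start of the episode above 0.03 m).
It fails at once if the glass lens is let fall (faster than 0.6 m/s, out of the fingers) (linear speed of lens above 0.6 m/s and contact force between the fingers and lens below 0.2 N and distance of lens_centre from where it was at the start of the episode above 0.02 m).
It also fails if it takes over 72 s, if anything falls off the work surface, if the arm or the gripper's body presses on something with over 40 N, if the wrist force passes 120 N, or if a joint passes its speed limit or range.

## Working session

There is one attempt and no reset: what is moved stays moved. The work goes in short steps, Python scripts to look and compute and a tool call to move; the robot and the scene stay as the last step left them, time stands still between calls to the robot, and variables do not carry over. Pictures are saved under pics/ and viewed, at most 10 in all, crops included, and the job is handed in when it is done.

Besides the shell and the picture viewer there is one more tool, called after "Emit:" by a JSON object that holds its "method" and its "body". play_rows: Moves the arm, as the interface text tells. Its arguments: {"type":"object","properties":{"increments":{"type":"array"},"claw":{"type":"number"},"force":{"type":"number"}},"required":["increments"]}

```bash
mkdir -p pics; ls; python3 - <<'E'
from plant import ctrl
import cv2,numpy as np
s=ctrl.get_state();print({k:np.round(v,3).tolist() for k,v in s.items()})
for n in("top","side"):
    im,d=ctrl.get_image(n);cv2.imwrite(f"pics/{n}0.png",im);np.save(f"pics/{n}0.npy",d)
    m=ctrl.camera_model(n);print(n,{k:np.round(v,3).tolist() for k,v in m.items()})
m=ctrl.camera_model("wrist");print({k:np.round(v,3).tolist() for k,v in m.items()})
E
```

```text
pics
{'time': 0.0, 'joint_pos': [1.062, 0.492, 1.559, 0.0, 1.092, -0.106], 'dq': [-0.001, -0.001, -0.001, 0.0, -0.001, 0.0], 'tau': [0.004, -61.846, -26.159, 0.0, 0.004, 0.0], 'tool_pos': [244.85, 574.774, 230.691], 'ee_rot': [-0.628, -3.078, 0.002], 'ft_force': [-0.72, 0.991, -0.431], 'ft_torque': [0.0, -0.094, 0.03], 'grip_force': 0.0, 'grip_width': 85.606}
top {'fx': 484.07, 'fy': 484.07, 'cx': 281.161, 'cy': 210.34, 'dist_coeffs': [-0.106, 0.0, 0.0, 0.0, 0.0], 'R': [[-0.008, -1.0, 0.015], [-0.996, 0.006, -0.086], [0.086, -0.016, -0.996]], 't': [-17.559, 545.841, 1420.233]}
side {'fx': 439.937, 'fy': 439.937, 'cx': 282.397, 'cy': 209.718, 'dist_coeffs': [-0.013, 0.0, 0.0, 0.0, 0.0], 'R': [[0.691, -0.723, 0.011], [-0.392, -0.387, -0.835], [0.608, 0.572, -0.55]], 't': [-388.619, 298.629, 1018.591]}
{'fx': 357.405, 'fy': 357.405, 'cx': 290.103, 'cy': 217.05, 'dist_coeffs': [-0.028, 0.0, 0.0, 0.0, 0.0], 'R': [[0.391, 0.92, -0.001], [0.869, -0.369, 0.328], [0.302, -0.13, -0.945]], 't': [-623.849, -42.659, 381.614]}
```

View pics/top0.png

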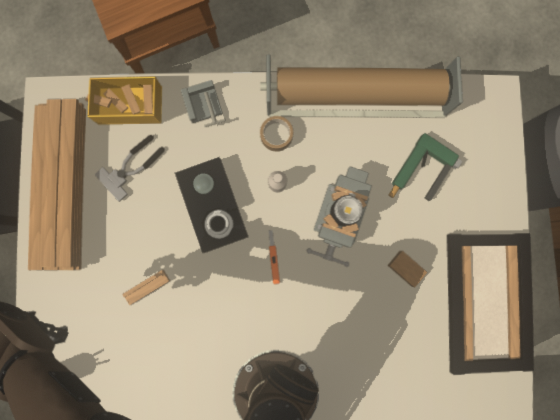

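View pics/side0.png

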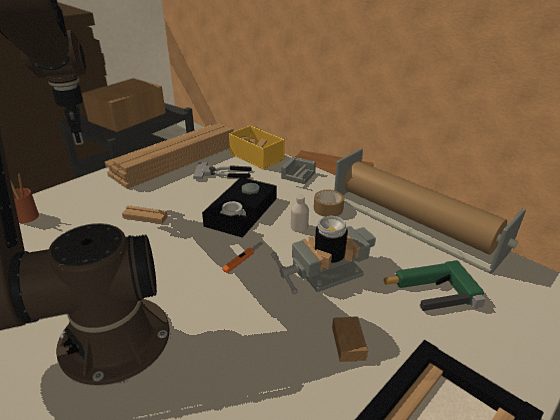

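The top view shows the lens at about (203,183), the ring at (218,224), the lamp nose at (347,210), and the glue at (277,181) between tray and vise. The side view shows the same layout, with the ring in its well at (232,208) and the lamp at (332,228).

```bash
cat > h.py <<'E'
from plant import ctrl
import cv2,numpy as np
from scipy.spatial.transform import Rotation as Rot
np.set_printoptions(suppress=True,precision=2)
def K(m): return np.array([[m['fx'],0,m['cx']],[0,m['fy'],m['cy']],[0,0,1.]])
def cast(m,px,z):
    """pixels -> world points on plane z"""
    p=cv2.undistortPoints(np.array(px,float).reshape(-1,1,2),K(m),np.array(m['dist_coeffs'],float)).reshape(-1,2)
    R=np.array(m['R']);c=-R.T@np.array(m['t'])
    d=np.c_[p,np.ones(len(p))]@R
    return c+d*((z-c[2])/d[:,2])[:,None]
def pix(m,X):
    R=np.array(m['R'],float);return cv2.projectPoints(np.array(X,float).reshape(-1,1,3),cv2.Rodrigues(R)[0],np.array(m['t'],float),K(m),np.array(m['dist_coeffs'],float))[0].reshape(-1,2)
def circle(P):
    """algebraic circle fit in xy -> cx,cy,r"""
    A=np.c_[2*P[:,:2],np.ones(len(P))];s=np.linalg.lstsq(A,(P[:,:2]**2).sum(1),rcond=None)[0]
    return s[0],s[1],np.sqrt(s[2]+s[0]**2+s[1]**2)
def down(yaw):
    """tool pointing down, closing axis y at yaw in world"""
    y=np.array([np.cos(yaw),np.sin(yaw),0]);z=np.array([0,0,-1.]);return Rot.from_matrix(np.c_[np.cross(y,z),y,z])
def delta(p,yaw,s=None):
    s=s or ctrl.get_state();R=Rot.from_rotvec(s['ee_rot']);T=down(yaw);
    a=(R.inv()*T).as_rotvec();
    T2=down(yaw+np.pi);b=(R.inv()*T2).as_rotvec()
    print('tcp',s['tool_pos'],'shift',R.inv().apply(np.array(p)-s['tool_pos']),'turn',np.degrees(a),'or',np.degrees(b),'q6',s['joint_pos'][5])
E
python3 - <<'E'
from h import *
m=ctrl.camera_model("top")
im=cv2.imread("pics/top0.png");hsv=cv2.cvtColor(im,cv2.COLOR_BGR2HSV)
d=np.load("pics/top0.npy")
print("lens",cast(m,[[203,183]],58),"ring",cast(m,[[218,224]],56),"lamp",cast(m,[[347,210]],160),"glue",cast(m,[[277,181]],115))
# tray: dark mask
k=(im.max(2)<60).astype(np.uint8);k[:150]=0;k[260:]=0;k[:,:165]=0;k[:,255:]=0
c=max(cv2.findContours(k,0,2)[0],key=cv2.contourArea);r=cv2.minAreaRect(c);b=cv2.boxPoints(r)
W=cast(m,b,54);print("tray",r,W,np.linalg.norm(np.diff(W,axis=0),axis=1),W.mean(0))
E
```

```text
lens [[624.54 207.34  58.  ]] ring [[504.23 163.1   56.  ]] lamp [[ 533.76 -197.75  160.  ]] glue [[620.62  -8.91 115.  ]]
tray ((221.5753631591797, 222.0342559814453), (42.368892669677734, 37.33613204956055), 69.44395446777344) [[549.32 225.98  54.  ]
 [587.18 123.72  54.  ]
 [470.9   80.38  54.  ]
 [433.47 181.99  54.  ]] [109.04 124.1  108.28] [510.22 153.02  54.  ]
```

```bash
python3 - <<'E'
from h import *
delta([565,185,230],1.92)
E
```

```text
tcp [244.85 574.8  230.75] shift [-447.32 -233.13    0.96] turn [ -0.06  -0.03 -43.08] or [ -0.04   0.07 136.92] q6 -0.10561051763753508
```

Emit:
{"method": "play_rows", "body": {"increments": [[[-20,-10,0,0,0,-2],[-65,-35,0,0,0,-7],[-120,-62,0,0,0,-13],[-175,-90,0,0,0,-19],[-230,-118,0,0,0,-25],[-285,-146,0,0,0,-31],[-340,-174,0,0,0,-37],[-395,-202,0,0,0,-41]]]}}

```text
time: 1.1
tool_pos: [530.2, 232.6, 231.2]
ee_rot: [0.494, -3.102, -0.0]
ft_force: [0.9, 0.4, -0.8]
grip_width: 85.2
grip_force: 0.0
```

Emit:
{"method": "play_rows", "body": {"increments": [[[-25,-14,0,0,0,-2],[-45,-30,0,0,0,-2],[-50,-31,0,0,0,-2],[-50,-31,0,0,0,-2]]]}}

```text
time: 1.6
tool_pos: [585.8, 220.5, 230.9]
ee_rot: [0.543, -3.093, -0.0]
ft_force: [-0.9, -0.3, -0.1]
grip_width: 85.3
grip_force: 0.0
```

```bash
python3 - <<'E'
from h import *
import json
s=ctrl.get_state();delta([565,185,230],1.92,s);m=ctrl.camera_model("wrist");im,d=ctrl.get_image("wrist")
cv2.imwrite("pics/w1.png",im);np.save("pics/w1.npy",d)
json.dump({k:np.array(v).tolist() for k,v in m.items()},open("pics/w1.json","w"))
print(pix(m,[[624.5,207.3,61],[504.2,163.1,56],[565,185,54]]))
E
```

```text
tcp [585.77 220.52 230.93] shift [ 31.63 -26.32   0.95] turn [ 0.01 -0.05 -0.08] or [ -0.07  -0.02 179.92] q6 -1.6641802143082023
[[262.65 226.28]
 [258.79  80.2 ]
 [260.75 157.09]]
```

View pics/w1.png

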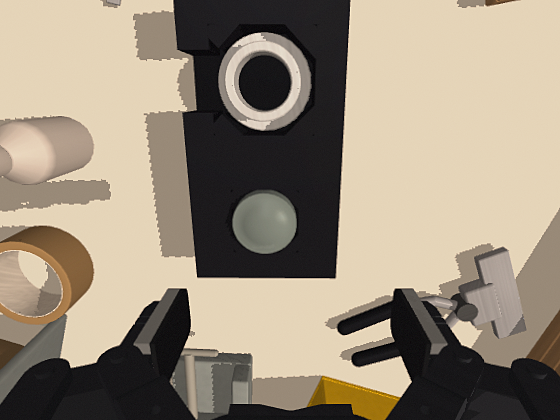

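The wrist view (robot side at the top) shows the ring at (265,82) with the tray slot on its left at (200,85). The lens is at (264,221), and the fingertips are at (175,300) and (405,300).

```bash
python3 - <<'E'
from h import *
import json
m=json.load(open("pics/w1.json"));im=cv2.imread("pics/w1.png")
g=im.max(2)
# lens
k=np.zeros_like(g);k[175:268,215:315]=(g[175:268,215:315]>70);
c=max(cv2.findContours(k,0,1)[0],key=cv2.contourArea).reshape(-1,2)
for z in(61,54): print("lens",z,np.array(circle(cast(m,c,z))))
# bore
k=np.zeros_like(g);k[20:140,210:320]=(g[20:140,210:320]<110)
n,l,st,ce=cv2.connectedComponentsWithStats(k);i=l[80,265];print(st[i],ce[i])
b=max(cv2.findContours((l==i).astype(np.uint8),0,1)[0],key=cv2.contourArea).reshape(-1,2)
print("bore",np.array(circle(cast(m,b,56))))
for y in(82,):print(im[y,210:322].max(1).tolist())
d=np.load("pics/w1.npy");
# tray long edges at z54
P=[]
for y in range(130,270,4):
    x=np.where(g[y,150:400]<60)[0]+150;P.append([x.min(),y]);P.append([x.max(),y])
W=cast(m,P,54);L=W[0::2];Rr=W[1::2]
for Q in(L,Rr):
    v=cv2.fitLine(Q[:,:2].astype(np.float32),cv2.DIST_HUBER,0,.01,.01).ravel();print("edge yaw",np.arctan(v[1]/v[0]),v[2:])
E
```

```text
lens 61 [620.72 207.85  30.24]
lens 54 [623.31 208.22  30.91]
[ 239   52   53   59 2430] [264.55  81.19]
bore [503.74 167.97  22.21]
[22, 21, 22, 19, 23, 23, 18, 11, 109, 151, 144, 145, 147, 142, 129, 182, 232, 225, 224, 223, 223, 224, 232, 237, 156, 165, 168, 174, 132, 5, 20, 22, 21, 23, 24, 23, 23, 20, 22, 22, 25, 22, 22, 21, 21, 24, 23, 23, 20, 19, 23, 22, 24, 20, 20, 23, 25, 24, 22, 20, 22, 23, 24, 24, 22, 25, 24, 22, 25, 20, 23, 22, 23, 23, 24, 22, 23, 22, 20, 17, 40, 109, 191, 230, 223, 221, 223, 226, 226, 236, 217, 138, 148, 151, 149, 148, 149, 147, 152, 149, 107, 28, 9, 11, 15, 25, 35, 32, 32, 31, 33, 31]
edge yaw 0.3456654 [614.61 131.89]
edge yaw 0.34101635 [577.82 265.57]
```

Emit:
{"method": "play_rows", "body": {"increments": [[[-5,-4,5,0,0,0.3],[-15,-12,30,0,0,0.3],[-25,-20,60,0,0,0.3],[-29,-24,90,0,0,0.3],[-29,-24,115,0,0,0.3],[-29,-24,131,0,0,0.3],[-29,-24,131,0,0,0.3]]], "claw": 0.7, "force": 40}}

```text
time: 2.52
tool_pos: [621.3, 207.6, 99.5]
ee_rot: [0.535, -3.094, 0.0]
ft_force: [0.1, -0.6, -0.7]
grip_width: 72.5
grip_force: 0.0
```

```bash
python3 - <<'E'
from h import *
import json
s=ctrl.get_state();delta([620.7,207.9,60],1.915,s);m=ctrl.camera_model("wrist");im,d=ctrl.get_image("wrist")
cv2.imwrite("pics/w2.png",im);np.save("pics/w2.npy",d);print(s['grip_width'],s['ft_force'])
json.dump({k:np.array(v).tolist() for k,v in m.items()},open("pics/w2.json","w"))
R=Rot.from_rotvec(s['ee_rot']);M=np.array(m['R'])@R.as_matrix();print("cam in tool",R.inv().apply(-np.array(m['R']).T@m['t']-s['tool_pos']))
E
```

```text
tcp [621.29 207.61  99.47] shift [ 0.4   0.46 39.47] turn [ 0.01 -0.09 -0.09] or [ -0.14  -0.02 179.91] q6 -1.6917538802432044
72.48441395818224 [ 0.11 -0.58 -0.68]
cam in tool [  85.75   -0.01 -142.73]
```

View pics/w2.png

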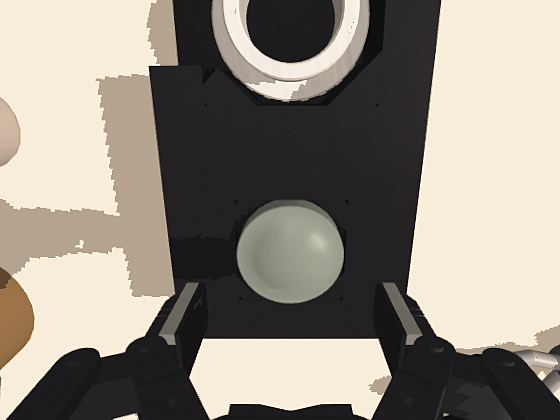

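The lens is centred at about (290,250), midway between the pads at columns 205 and 375. The ring is visible at (292,20).

```bash
python3 - <<'E'
from h import *
import json
m=json.load(open("pics/w2.json"));im=cv2.imread("pics/w2.png");g=im.max(2);d=np.load("pics/w2.npy")
k=np.zeros_like(g);k[190:310,225:360]=(g[190:310,225:360]>75)
k=cv2.morphologyEx(k,cv2.MORPH_OPEN,np.ones((7,7),np.uint8))
c=max(cv2.findContours(k,0,1)[0],key=cv2.contourArea).reshape(-1,2)
P=cast(m,c,61);a=np.array(circle(P));print("lens61",a)
top=c[:,1]>250;print("lower(far-from-cam... ) arc",np.array(circle(P[top])))
R=np.array(m['R']);C=-R.T@m['t']
for px in[(197,284),(202,286),(187,284),(385,284),(393,284)]:
    z=d[px[1],px[0]];p=cv2.undistortPoints(np.array([[px]],float),K(m),np.array(m['dist_coeffs']))[0,0]
    print(px,C+R.T@(np.r_[p,1]*z))
E
```

```text
lens61 [620.47 207.39  30.52]
lower(far-from-cam... ) arc [621.99 207.74  29.64]
(197, 284) [622.64 167.77 113.75]
(202, 286) [623.28 169.89 113.06]
(187, 284) [624.3  163.86 113.33]
(385, 284) [596.98 240.25 113.32]
(393, 284) [595.42 242.81 114.41]
```

Emit:
{"method": "play_rows", "body": {"increments": [[[0,0,15,0,0,0],[0,0,32,0,0,0],[0,0,42,0,0,0],[0,0,47,0,0,0],[0,0,47,0,0,0]]], "claw": 0.55}}

```text
time: 3.2
tool_pos: [621.7, 207.5, 53.0]
ee_rot: [0.535, -3.095, -0.0]
ft_force: [-0.4, 0.1, 0.6]
grip_width: 66.4
grip_force: 0.0
```

```bash
python3 - <<'E'
from h import *
import json
s=ctrl.get_state();m=ctrl.camera_model("wrist");im,d=ctrl.get_image("wrist")
cv2.imwrite("pics/w3.png",im);np.save("pics/w3.npy",d);print(s['grip_width'],s['ft_force'],s['tool_pos'])
json.dump({k:np.array(v).tolist() for k,v in m.items()},open("pics/w3.json","w"))
R=np.array(m['R']);C=-R.T@m['t'];T=Rot.from_rotvec(s['ee_rot'])
v,u=np.mgrid[250:330,150:430];z=d[v,u].ravel()
p=cv2.undistortPoints(np.c_[u.ravel(),v.ravel()].astype(float).reshape(-1,1,2),K(m),np.array(m['dist_coeffs'])).reshape(-1,2)
X=C+(np.c_[p,np.ones(len(p))]*z[:,None])@R
t=T.inv().apply(X-s['tool_pos'])
for sg in(-1,1):
    f=(abs(t[:,0])<13)&(sg*t[:,1]>30.5)&(sg*t[:,1]<45)&(t[:,2]>-25)&(t[:,2]<6)&(z>0)
    q=t[f];h,e=np.histogram(q[:,2],np.arange(-25,7,1));print(sg,dict(zip(e[:-1].astype(int).tolist(),h.tolist())))
print("tray at z in tool:",s['tool_pos'][2]-54)
E
```

```text
66.35897464391682 [-0.38  0.06  0.65] [621.72 207.53  52.98]
-1 {-25: 63, -24: 48, -23: 58, -22: 59, -21: 62, -20: 61, -19: 55, -18: 59, -17: 62, -16: 58, -15: 49, -14: 57, -13: 43, -12: 47, -11: 36, -10: 28, -9: 26, -8: 17, -7: 4, -6: 0, -5: 0, -4: 0, -3: 40, -2: 351, -1: 299, 0: 35, 1: 6, 2: 12, 3: 6, 4: 5, 5: 10}
1 {-25: 51, -24: 61, -23: 55, -22: 61, -21: 56, -20: 63, -19: 60, -18: 56, -17: 59, -16: 53, -15: 59, -14: 62, -13: 45, -12: 40, -11: 40, -10: 27, -9: 22, -8: 20, -7: 4, -6: 0, -5: 0, -4: 0, -3: 27, -2: 285, -1: 294, 0: 43, 1: 21, 2: 13, 3: 15, 4: 9, 5: 10}
tray at z in tool: -1.0164338892573213
```

View pics/w3.png

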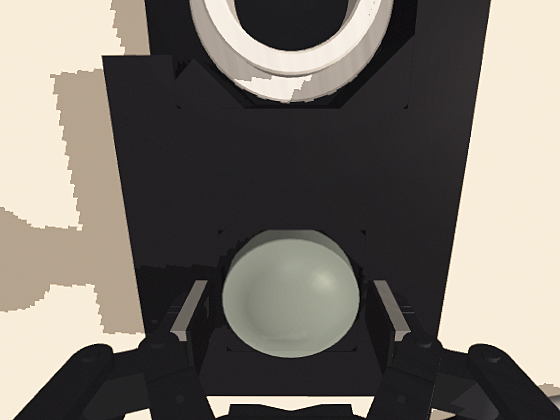

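The lens, centred at (290,300), lies midway between the pads. By depth, the tips are about 5 mm above the tray, so I lower 3 mm and close.

Emit:
{"method": "play_rows", "body": {"increments": [[[0,0,2,0,0,0],[0,0,3,0,0,0],[0,0,3,0,0,0]]]}}

```text
time: 3.62
tool_pos: [621.8, 207.6, 50.4]
ee_rot: [-0.535, 3.095, 0.0]
ft_force: [-0.0, 1.2, 0.2]
grip_width: 66.2
grip_force: 0.0
```

Emit:
{"method": "play_rows", "body": {"increments": [[[0,0,0,0,0,0],[0,0,0,0,0,0],[0,0,0,0,0,0],[0,0,0,0,0,0]]], "claw": 0.2, "force": 40}}

```text
time: 4.12
tool_pos: [621.8, 207.6, 51.0]
ee_rot: [-0.535, 3.095, 0.0]
ft_force: [-2.7, 0.1, 6.8]
grip_width: 57.9
grip_force: 41.5
```

Emit:
{"method": "play_rows", "body": {"increments": [[[0,0,-2,0,0,0],[0,0,-6,0,0,0],[0,0,-12,0,0,0],[0,0,-20,0,0,0],[0,0,-25,0,0,0],[0,0,-25,0,0,0]]]}}

```text
time: 4.88
tool_pos: [621.9, 207.6, 75.9]
ee_rot: [-0.535, 3.095, 0.0]
ft_force: [0.1, -0.3, -1.0]
grip_width: 57.7
grip_force: 42.8
```

```bash
python3 - <<'E'
from h import *
import json
s=ctrl.get_state();m=ctrl.camera_model("wrist");im,d=ctrl.get_image("wrist")
cv2.imwrite("pics/w4.png",im);np.save("pics/w4.npy",d);print(s['grip_width'],s['grip_force'],s['ft_force'],s['tool_pos'])
json.dump({k:np.array(v).tolist() for k,v in m.items()},open("pics/w4.json","w"))
E
```

```text
57.704809257537384 42.80690252780914 [ 0.07 -0.34 -1.04] [621.95 207.59  75.9 ]
```

View pics/w4.png

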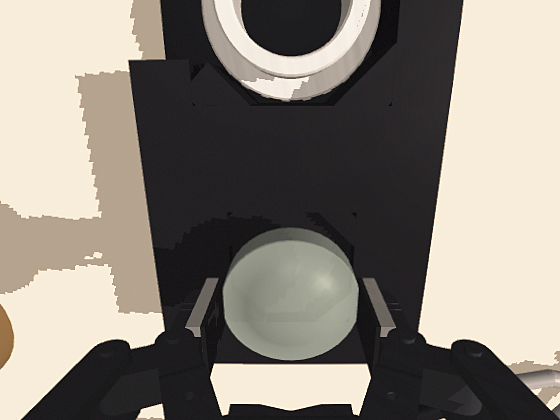

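The lens is up in the fingers, level, at about (291,295).

Emit:
{"method": "play_rows", "body": {"increments": [[[0,0,-20,0,0,0],[0,0,-55,0,0,0],[0,0,-95,0,0,0],[5,-12,-130,0,0,0],[18,-42,-150,0,0,0],[36,-84,-154,0,0,0],[56,-128,-154,0,0,0],[76,-172,-154,0,0,0]]]}}

```text
time: 5.92
tool_pos: [607.5, 18.6, 229.2]
ee_rot: [0.536, -3.095, -0.0]
ft_force: [0.1, -0.1, -1.2]
grip_width: 57.4
grip_force: 43.0
```

Emit:
{"method": "play_rows", "body": {"increments": [[[20,-45,0,0,0,0],[40,-90,0,0,0,0],[58,-132,0,0,0,0],[71,-162,0,0,0,0],[77,-176,0,0,0,0],[79,-180,0,0,0,0],[79,-180,0,0,0,0],[79,-180,0,0,0,0]]]}}

```text
time: 6.92
tool_pos: [594.1, -175.0, 229.3]
ee_rot: [-0.537, 3.095, 0.0]
ft_force: [0.3, 0.2, -0.4]
grip_width: 57.4
grip_force: 43.0
```

```bash
python3 - <<'E'
from h import *
import json
s=ctrl.get_state();m=ctrl.camera_model("wrist");im,d=ctrl.get_image("wrist")
cv2.imwrite("pics/w5.png",im);np.save("pics/w5.npy",d);print(s['grip_width'],s['grip_force'],s['ft_force'],s['tool_pos'],s['joint_pos'],s['ee_rot'])
json.dump({k:np.array(v).tolist() for k,v in m.items()}|{'tool_pos':np.array(s['tool_pos']).tolist(),'ee_rot':np.array(s['ee_rot']).tolist()},open("pics/w5.json","w"))
print(pix(m,[[533.8,-197.8,160]]))
E
```

```text
57.38615441816963 43.03872048854828 [ 0.34  0.21 -0.43] [ 594.1  -174.98  229.32] [-0.39  0.48  1.58  0.    1.08 -2.31] [-0.54  3.1   0.  ]
[[288.2  131.86]]
```

View pics/w5.png

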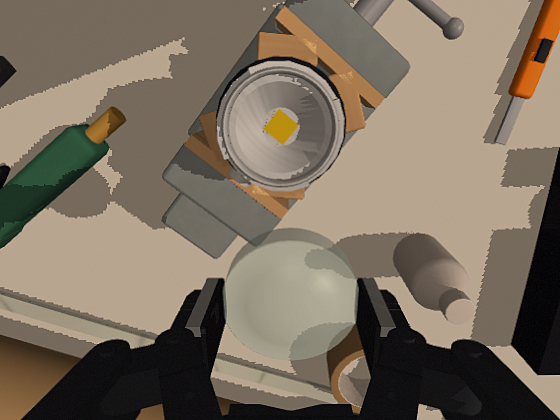

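The cell's rim is centred near (282,124). The lens is still held at (290,295), with the tape behind it and the glue bottle at (430,270), both clear.

```bash
python3 - <<'E'
from h import *
import json
m=json.load(open("pics/w5.json"));im=cv2.imread("pics/w5.png");g=im.max(2);d=np.load("pics/w5.npy")
R=np.array(m['R']);C=-R.T@m['t']
v,u=np.mgrid[40:220,190:370];z=d[v,u].ravel()
p=cv2.undistortPoints(np.c_[u.ravel(),v.ravel()].astype(float).reshape(-1,1,2),K(m),np.array(m['dist_coeffs'])).reshape(-1,2)
X=C+(np.c_[p,np.ones(len(p))]*z[:,None])@R
f=X[:,2]>140;print("z hist",np.histogram(X[f,2],np.arange(140,170,2)))
Q=X[(X[:,2]>157)&(X[:,2]<163)]
rim=np.zeros(v.shape,np.uint8);rim.ravel()[(X[:,2]>156)&(X[:,2]<164)]=1
cs,h=cv2.findContours(rim,cv2.RETR_CCOMP,1)
for c in sorted(cs,key=cv2.contourArea)[-2:]:
    c=c.reshape(-1,2)+[190,40];W=cast(m,c,160)
    a=np.array(circle(W));
    for _ in range(3):
        r=np.hypot(W[:,0]-a[0],W[:,1]-a[1]);W=W[abs(r-a[2])<2];a=np.array(circle(W))
    print("rim",a,len(c),len(W))
# held lens in w4 (edge top z=86) and w5
T=Rot.from_rotvec(m['ee_rot'])
def lens(im,m,tp,ze):
    hsv=cv2.cvtColor(im,cv2.COLOR_BGR2HSV)
    k=cv2.inRange(im[220:365,222:362],(75,75,75),(255,255,255))
    k=cv2.morphologyEx(k,cv2.MORPH_OPEN,np.ones((5,5),np.uint8))
    c=max(cv2.findContours(k,0,1)[0],key=cv2.contourArea).reshape(-1,2)+[222,220]
    print(c.min(0),c.max(0));W=cast(m,c,ze);a=np.array(circle(W))
    for _ in range(5):
        r=np.hypot(W[:,0]-a[0],W[:,1]-a[1]);W=W[abs(r-a[2])<1.5];a=np.array(circle(W))
    print(a,len(W),"in tool",T.inv().apply(np.r_[a[:2],tp[2]]-tp))
m4=json.load(open("pics/w4.json"));lens(cv2.imread("pics/w4.png"),m4,np.array([621.95,207.59,75.9]),86)
# lens dome depth plane check
dd=np.load("pics/w4.npy");print("lens depth",dd[270:320:10,290],dd[295,250:330:10])
E
```

```text
z hist (array([1013,  641,  754,  876, 1026, 2058, 1921,  612,  775, 1696,  510,
          0,    0,    0]), array([140, 142, 144, 146, 148, 150, 152, 154, 156, 158, 160, 162, 164,
       166, 168]))
rim [ 534.06 -202.73   30.71] 309 309
rim [ 534.41 -202.79   34.87] 423 367
[223 228] [358 359]
[621.27 207.8   29.85] 264 in tool [0.57 0.42 0.  ]
lens depth [144.57 146.15 144.61 145.9  149.18] [149.05 147.71 147.21 145.88 146.4  146.79 146.68 146.66]
```

```bash
python3 - <<'E'
from h import *
delta([534.9,-203.0,175],1.915)
E
```

```text
tcp [ 594.09 -175.08  229.34] shift [65.14 -6.35 54.33] turn [ 0.01  0.01 -0.03] or [  0.01  -0.01 179.97] q6 -2.307827003850082
```

Emit:
{"method": "play_rows", "body": {"increments": [[[15,-1,0,0,0,0],[40,-4,10,0,0,0],[60,-6,28,0,0,0],[65,-6.3,45,0,0,0],[65,-6.3,54,0,0,0],[65,-6.3,54,0,0,0],[65,-6.3,54,0,0,0]]]}}

```text
time: 7.85
tool_pos: [535.2, -203.8, 175.8]
ee_rot: [-0.536, 3.095, -0.001]
ft_force: [0.0, 0.2, -0.8]
grip_width: 56.9
grip_force: 43.0
```

```bash
python3 - <<'E'
from h import *
delta([534.9,-203.0,165],1.915);print(ctrl.get_state()['ft_force'])
E
```

```text
tcp [ 535.19 -203.79  175.79] shift [ 0.01  0.84 10.79] turn [-0.03  0.04 -0.08] or [  0.06   0.05 179.92] q6 -2.3928967843266253
[ 0.04  0.15 -0.82]
```

```bash
python3 - <<'E'
from h import *
m=ctrl.camera_model("wrist");im,d=ctrl.get_image("wrist");cv2.imwrite("pics/w6.png",im)
e4=cv2.imread("pics/w4.png")
print("depth",d[270:320:10,290],d[295,250:330:10])
cv2.imwrite("pics/cmp.png",np.hstack([e4[200:400,150:430],im[200:400,150:430]]))
E
```

```text
depth [145.   145.41 145.72 146.93 150.06] [149.38 148.48 147.53 146.62 146.34 146.56 147.35 147.6 ]
```

View pics/cmp.png

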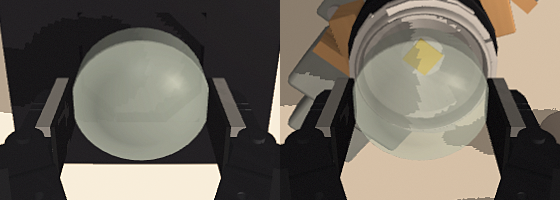

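The lens sits in the fingers as before (left w4, right now), directly over the cell. I'll lower it.

Emit:
{"method": "play_rows", "body": {"increments": [[[0,0.8,3,0,0,0],[0,0.8,6,0,0,0],[0,0.8,8,0,0,0],[0,0.8,10,0,0,0],[0,0.8,11,0,0,0],[0,0.8,11,0,0,0]]]}}

```text
time: 8.65
tool_pos: [534.6, -203.1, 164.2]
ee_rot: [0.535, -3.096, -0.0]
ft_force: [-0.0, 0.6, -1.2]
grip_width: 57.8
grip_force: 43.0
```

Emit:
{"method": "play_rows", "body": {"increments": [[[0,0,1,0,0,0],[0,0,2,0,0,0],[0,0,3,0,0,0],[0,0,3,0,0,0]]]}}

```text
time: 9.15
tool_pos: [534.5, -203.1, 161.2]
ee_rot: [0.535, -3.096, -0.0]
ft_force: [0.0, 1.4, -0.6]
grip_width: 58.2
grip_force: 43.0
```

Emit:
{"method": "play_rows", "body": {"increments": [[[0,0,1,0,0,0],[0,0,1.5,0,0,0],[0,0,2,0,0,0],[0,0,2,0,0,0]]]}}

```text
time: 9.65
tool_pos: [534.5, -203.1, 159.2]
ee_rot: [0.535, -3.096, -0.0]
ft_force: [0.0, 0.0, -0.6]
grip_width: 57.6
grip_force: 43.0
```

Emit:
{"method": "play_rows", "body": {"increments": [[[0,0,0.5,0,0,0],[0,0,1,0,0,0],[0,0,1,0,0,0]]]}}

```text
time: 10.02
tool_pos: [534.6, -203.1, 158.2]
ee_rot: [0.535, -3.096, -0.0]
ft_force: [-0.7, -0.3, -0.9]
grip_width: 57.5
grip_force: 43.0
```

Emit:
{"method": "play_rows", "body": {"increments": [[[0,0,0.4,0,0,0],[0,0,0.8,0,0,0],[0,0,0.8,0,0,0]]]}}

```text
time: 10.4
tool_pos: [534.6, -203.1, 158.0]
ee_rot: [-0.535, 3.095, -0.0]
ft_force: [-1.0, 1.5, 5.9]
grip_width: 57.7
grip_force: 43.7
```

Emit:
{"method": "play_rows", "body": {"increments": [[[0,0,0.4,0,0,0],[0,0,0.8,0,0,0],[0,0,0.8,0,0,0]]]}}

```text
time: 10.78
tool_pos: [534.7, -203.1, 157.9]
ee_rot: [-0.535, 3.095, -0.001]
ft_force: [-4.2, 2.2, 13.4]
grip_width: 57.8
grip_force: 44.4
```

Seated at TCP z = 158, as predicted. Release it slowly and rise.

Emit:
{"method": "play_rows", "body": {"increments": [[[0,0,-0.8,0,0,0],[0,0,-0.8,0,0,0],[0,0,-0.8,0,0,0],[0,0,-0.8,0,0,0]]], "claw": 0.6}}

```text
time: 11.28
tool_pos: [534.6, -203.1, 157.3]
ee_rot: [0.535, -3.096, -0.0]
ft_force: [-0.9, -0.4, -0.0]
grip_width: 68.0
grip_force: 0.0
```

Emit:
{"method": "play_rows", "body": {"increments": [[[0,0,-5,0,0,0],[-5,0,-20,0,0,0],[-25,2,-45,0,0,0],[-50,5,-65,0,0,0],[-65,6,-73,0,0,0],[-65,6,-73,0,0,0]]]}}

```text
time: 12.02
tool_pos: [594.4, -175.2, 231.0]
ee_rot: [-0.537, 3.094, -0.001]
ft_force: [0.2, -0.7, 0.3]
grip_width: 68.1
grip_force: 0.0
```

```bash
python3 - <<'E'
from h import *
import json
s=ctrl.get_state();m=ctrl.camera_model("wrist");im,d=ctrl.get_image("wrist")
cv2.imwrite("pics/w7.png",im);np.save("pics/w7.npy",d)
R=np.array(m['R']);C=-R.T@m['t']
v,u=np.mgrid[40:220,190:370];z=d[v,u].ravel()
p=cv2.undistortPoints(np.c_[u.ravel(),v.ravel()].astype(float).reshape(-1,1,2),K(m),np.array(m['dist_coeffs'])).reshape(-1,2)
X=C+(np.c_[p,np.ones(len(p))]*z[:,None])@R
rr=np.hypot(X[:,0]-534.2,X[:,1]+202.8)
for a,b in((0,3),(10,12),(20,22),(26,28.5),(31.5,34)):
    f=(rr>a)&(rr<b)&(z>0);print(a,b,f.sum(),np.median(X[f,2]))
f=(rr<28)&(X[:,2]>150);A=np.c_[X[f,:2]-[534.2,-202.8],np.ones(f.sum()),rr[f]**2];print("tilt",np.linalg.lstsq(A,X[f,2],rcond=None)[0])
print(s['tool_pos'],pix(m,[[534.2,-202.8,170]]))
delta([504+.0,168,200],1.915,s)
E
```

```text
0 3 96 173.52246310483542
10 12 456 172.82771608331916
20 22 821 169.589505619613
26 28.5 1381 168.1601784995975
31.5 34 1298 159.71939387074053
tilt [ -0.31  -0.02 175.68  -0.01]
[ 594.37 -175.23  231.03] [[280.1 130.6]]
tcp [ 594.37 -175.23  231.03] shift [-30.48 353.64  30.79] turn [-0.04  0.06 -0.04] or [  0.09   0.07 179.96] q6 -2.3076730111802326
```

```bash
python3 - <<'E'
from h import *
m=ctrl.camera_model("wrist");d=np.load("pics/w7.npy")
R=np.array(m['R']);C=-R.T@m['t']
v,u=np.mgrid[40:220,190:370];z=d[v,u].ravel()
p=cv2.undistortPoints(np.c_[u.ravel(),v.ravel()].astype(float).reshape(-1,1,2),K(m),np.array(m['dist_coeffs'])).reshape(-1,2)
X=C+(np.c_[p,np.ones(len(p))]*z[:,None])@R
e=X[:,:2]-[534.2,-202.8];rr=np.hypot(*e.T);a=np.arctan2(e[:,1],e[:,0])
for i in range(8):
    f=(rr>18)&(rr<25)&(a>-np.pi+i*np.pi/4)&(a<-np.pi+(i+1)*np.pi/4);print(i,f.sum(),np.percentile(X[f,2],[10,50,90]))
E
```

```text
0 551 [167.29 169.31 373.13]
1 396 [167.28 168.65 170.42]
2 358 [167.29 168.7  170.39]
3 327 [167.26 168.57 170.09]
4 315 [167.23 168.64 170.17]
5 338 [167.2  168.57 170.17]
6 377 [167.22 168.54 170.27]
7 409 [167.28 168.59 170.32]
```

Emit:
{"method": "play_rows", "body": {"increments": [[[-5,18,0,0,0,0],[-17,62,0,0,0,0],[-31,114,0,0,0,0],[-45,168,0,0,0,0],[-59,220,0,0,0,0],[-73,270,0,0,0,0],[-85,315,0,0,0,0],[-93,342,10,0,0,0]]], "claw": -0.3}}

```text
time: 13.08
tool_pos: [565.3, 180.3, 220.7]
ee_rot: [-0.537, 3.095, 0.0]
ft_force: [-0.2, -0.3, -0.4]
grip_width: 30.0
grip_force: 0.0
```

Emit:
{"method": "play_rows", "body": {"increments": [[[-3,9,20,0,0,0],[-3,12,50,0,0,0],[-3,12,78,0,0,0],[-3,12,91,0,0,0],[-3,12,91,0,0,0],[-3,12,91,0,0,0]]]}}

```text
time: 13.82
tool_pos: [565.7, 190.2, 130.5]
ee_rot: [-0.535, 3.094, 0.0]
ft_force: [-0.3, -0.5, 0.2]
grip_width: 29.9
grip_force: 0.0
```

```bash
python3 - <<'E'
from h import *
import json
s=ctrl.get_state();m=ctrl.camera_model("wrist");im,d=ctrl.get_image("wrist")
cv2.imwrite("pics/w8.png",im);np.save("pics/w8.npy",d);print(s['grip_width'],s['tool_pos'])
json.dump({k:np.array(v).tolist() for k,v in m.items()}|{'tool_pos':np.array(s['tool_pos']).tolist(),'ee_rot':np.array(s['ee_rot']).tolist()},open("pics/w8.json","w"))
R=np.array(m['R']);C=-R.T@m['t']
v,u=np.mgrid[20:260,150:420];z=d[v,u].ravel()
p=cv2.undistortPoints(np.c_[u.ravel(),v.ravel()].astype(float).reshape(-1,1,2),K(m),np.array(m['dist_coeffs'])).reshape(-1,2)
X=C+(np.c_[p,np.ones(len(p))]*z[:,None])@R
g=im[20:260,150:420].max(2)
k=((X[:,2]>53)&(X[:,2]<60)).reshape(v.shape)&(g>120);k=cv2.morphologyEx(k.astype(np.uint8),cv2.MORPH_OPEN,np.ones((3,3),np.uint8))
cs,h=cv2.findContours(k,cv2.RETR_CCOMP,1)
for c in sorted(cs,key=cv2.contourArea)[-2:]:
    c=c.reshape(-1,2)+[150,20];W=cast(m,c,56);a=np.array(circle(W))
    for _ in range(4):
        r=np.hypot(W[:,0]-a[0],W[:,1]-a[1]);W=W[abs(r-a[2])<1.5];a=np.array(circle(W))
    print("ring top",a,len(c),len(W))
rr=np.hypot(X[:,0]-a[0],X[:,1]-a[1])
for lo,hi in((25,31),(34,40)):
    f=(rr>lo)&(rr<hi)&(z>0);print(lo,hi,np.percentile(X[f,2],[10,50,90]))
E
```

```text
29.856293581958443 [565.65 190.19 130.47]
ring top [504.42 166.27  24.06] 238 238
ring top [504.55 166.07  31.63] 318 310
25 31 [ 5.02 56.26 57.21]
34 40 [29.47 30.36 31.26]
```

View pics/w8.png

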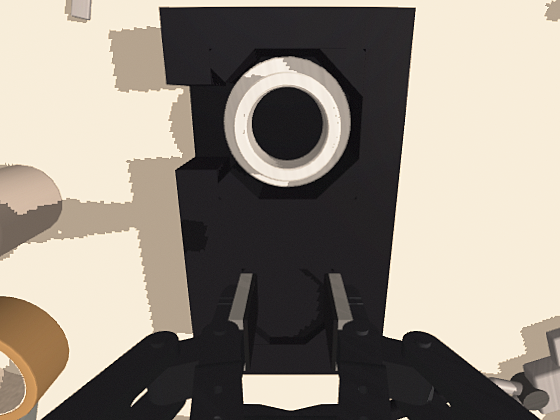

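The ring is at (288,122), bore and barrel clear, with the slot on the left at (200,120). The fingers are 30 mm open at (290,300).

```bash
python3 - <<'E'
from h import *
delta([514,139.9,35],1.915)
E
```

```text
tcp [565.68 190.18 130.55] shift [ 65.71 -30.01  95.45] turn [-0.01  0.09 -0.11] or [  0.15   0.01 179.89] q6 -1.6995587037096196
```

Emit:
{"method": "play_rows", "body": {"increments": [[[15,-7,0,0,0,0],[40,-18,5,0,0,0],[60,-28,15,0,0,0],[65.7,-30,30,0,0,0],[65.7,-30,48,0,0,0],[65.7,-30,56,0,0,0],[65.7,-30,56,0,0,0]]]}}

```text
time: 14.75
tool_pos: [513.7, 139.8, 73.7]
ee_rot: [-0.535, 3.096, 0.0]
ft_force: [-0.2, 0.3, -0.6]
grip_width: 29.9
grip_force: 0.0
```

Emit:
{"method": "play_rows", "body": {"increments": [[[0,0,8,0,0,0],[0,0,18,0,0,0],[0,0,28,0,0,0],[0,0,35,0,0,0],[0,0,39.5,0,0,0],[0,0,39.5,0,0,0]]]}}

```text
time: 15.5
tool_pos: [513.4, 139.8, 33.7]
ee_rot: [0.535, -3.095, -0.0]
ft_force: [-0.0, 0.2, 0.1]
grip_width: 30.0
grip_force: 0.0
```

```bash
python3 - <<'E'
from h import *
delta([514,139.9,35],1.915);s=ctrl.get_state();print(s['ft_force'],s['grip_width'])
E
```

```text
tcp [513.43 139.77  33.71] shift [-0.58 -0.07 -1.29] turn [ 0.01 -0.02 -0.1 ] or [ -0.04  -0.02 179.9 ] q6 -1.7718214027318833
[-0.05  0.17  0.12] 29.95939681576412
```

Close on the wall, then lift slowly.

Emit:
{"method": "play_rows", "body": {"increments": [[[-0.5,0,-1,0,0,0],[-0.5,0,-1,0,0,0],[-0.5,0,-1,0,0,0],[-0.5,0,-1,0,0,0],[-0.5,0,-1,0,0,0],[-0.5,0,-1,0,0,0]]], "claw": -1, "force": 90}}

```text
time: 16.25
tool_pos: [514.3, 140.0, 35.5]
ee_rot: [-0.535, 3.094, 0.0]
ft_force: [-0.9, 0.2, 6.8]
grip_width: 7.3
grip_force: 83.0
```

Emit:
{"method": "play_rows", "body": {"increments": [[[0,0,-4,0,0,0],[0,0,-10,0,0,0],[0,0,-18,0,0,0],[0,0,-28,0,0,0],[0,0,-40,0,0,0],[0,0,-52,0,0,0],[0,0,-65,0,0,0],[0,0,-65,0,0,0]]]}}

```text
time: 17.25
tool_pos: [514.4, 140.0, 101.2]
ee_rot: [-0.535, 3.094, 0.0]
ft_force: [0.5, 1.6, -3.1]
grip_width: 7.0
grip_force: 82.5
```

```bash
cat > ring.py <<'E'
from h import *
def ringpose(name,dz=20.5):
    s=ctrl.get_state();m=ctrl.camera_model("wrist");im,d=ctrl.get_image("wrist");cv2.imwrite(f"pics/{name}.png",im);np.save(f"pics/{name}.npy",d)
    R=np.array(m['R']);C=-R.T@m['t'];v,u=np.mgrid[0:420,0:560];z=d.ravel()
    p=cv2.undistortPoints(np.c_[u.ravel(),v.ravel()].astype(float).reshape(-1,1,2),K(m),np.array(m['dist_coeffs'])).reshape(-1,2)
    X=C+(np.c_[p,np.ones(len(p))]*z[:,None])@R
    T=Rot.from_rotvec(s['ee_rot']);t=T.inv().apply(X-s['tool_pos']);zt=s['tool_pos'][2]+dz
    g=im.max(2).ravel();f=(abs(t[:,2]+dz)<7)&(np.hypot(t[:,0],t[:,1]-28)<40)&(g>110)&(z>0)
    A=np.c_[t[f,:2]-[0,28],np.ones(f.sum())];y=t[f,2];k=np.ones(len(y),bool)
    for _ in range(6):
        c=np.linalg.lstsq(A[k],y[k],rcond=None)[0];e=y-A@c;k=abs(e)<1.5
    print("plane slope x,y, tool z of top at centre",c,k.sum(),"tcp",s['tool_pos'])
    M=np.zeros(d.size,np.uint8);M[np.where(f)[0][k]]=1;M=cv2.morphologyEx(M.reshape(d.shape),cv2.MORPH_CLOSE,np.ones((3,3),np.uint8))
    cs,h=cv2.findContours(M,cv2.RETR_CCOMP,1)
    for q in sorted(cs,key=cv2.contourArea)[-2:]:
        W=cast(m,q.reshape(-1,2),s['tool_pos'][2]-c[2]);w=T.inv().apply(W-s['tool_pos'])[:,:2]
        for r0 in(24,32):
            cc=np.array([0,28.])
            for _ in range(15):
                r=np.hypot(*(w-cc).T);kk=abs(r-r0)<2.5
                if kk.sum()<20:break
                cc=np.array(circle(w[kk])[:2]);a=circle(w[kk])
            if kk.sum()>=20:print("r0",r0,"centre in tool",cc,"r",a[2],kk.sum())
E
python3 -c "
from ring import *
ringpose('w9')"
```

```text
plane slope x,y, tool z of top at centre [  0.     0.   -20.63] 5244 tcp [514.41 140.02 101.15]
r0 24 centre in tool [ 1.45 26.73] r 24.19978490023492 228
r0 32 centre in tool [ 2.08 27.17] r 31.33078329265552 316
```

View pics/w9.png

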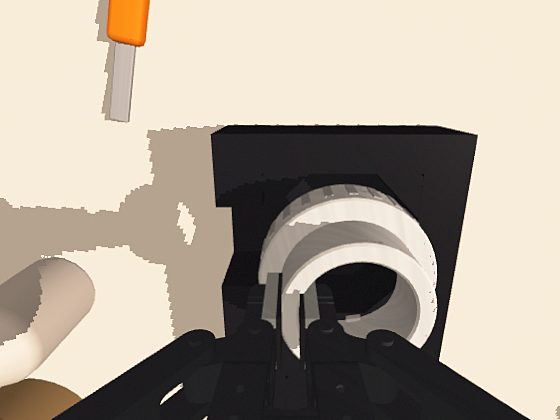

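The ring hangs level in the pinch at (350,280), clear of the well. Now carry it over the lamp.

Emit:
{"method": "play_rows", "body": {"increments": [[[0,0,-15,0,0,0],[0,0,-45,0,0,0],[0,0,-80,0,0,0],[2,-6,-110,0,0,0],[8,-30,-128,0,0,0],[18,-65,-134,0,0,0],[28,-105,-134,0,0,0],[40,-148,-134,0,0,0]]]}}

```text
time: 18.3
tool_pos: [525.9, -14.0, 234.7]
ee_rot: [-0.536, 3.095, -0.0]
ft_force: [-0.2, -0.9, -3.2]
grip_width: 7.5
grip_force: 82.6
```

Emit:
{"method": "play_rows", "body": {"increments": [[[12,-43,0,0,0,0],[24,-88,0,0,0,0],[36,-131,0,0,0,0],[46,-169,0,0,0,0],[53,-195,0,0,0,0],[56,-206,0,0,0,0],[56,-208,0,0,0,0],[56,-208,0,0,0,0]]]}}

```text
time: 19.3
tool_pos: [543.1, -226.8, 234.1]
ee_rot: [0.536, -3.095, -0.001]
ft_force: [0.3, 0.6, -2.3]
grip_width: 7.1
grip_force: 82.8
```

```bash
python3 -c "
from ring import *
ringpose('w10')
s=ctrl.get_state();print(s['ft_force'],s['grip_width'],s['grip_force'])
delta([544.3,-228.0,225],1.915,s)"
```

```text
plane slope x,y, tool z of top at centre [  0.    0.  -20.6] 5058 tcp [ 543.1  -226.78  234.07]
r0 24 centre in tool [ 1.17 26.7 ] r 24.487636674684985 225
r0 32 centre in tool [ 2.05 27.25] r 31.318767941683962 315
[-0.21 -0.5  -2.48] 6.922917566376992 82.75331956800073
tcp [ 543.12 -226.68  234.11] shift [-0.67 -1.64  9.11] turn [ 0.01  0.   -0.05] or [  0.    -0.02 179.95] q6 -2.421944347067406
```

Emit:
{"method": "play_rows", "body": {"increments": [[[-0.7,-1.6,5,0,0,0],[-0.7,-1.6,15,0,0,0],[-0.7,-1.6,25,0,0,0],[-0.7,-1.6,33,0,0,0],[-0.7,-1.6,38,0,0,0],[-0.7,-1.6,38,0,0,0]]]}}

```text
time: 20.1
tool_pos: [544.2, -228.9, 195.6]
ee_rot: [0.535, -3.095, -0.001]
ft_force: [-0.1, 0.3, -2.0]
grip_width: 7.0
grip_force: 82.7
```

Emit:
{"method": "play_rows", "body": {"increments": [[[0,0,1,0,0,0],[0,0,2,0,0,0],[0,0,3,0,0,0],[0,0,4,0,0,0],[0,0,4,0,0,0]]]}}

```text
time: 20.72
tool_pos: [544.3, -228.9, 191.9]
ee_rot: [0.535, -3.096, -0.0]
ft_force: [0.2, 0.8, -2.0]
grip_width: 7.0
grip_force: 82.8
```

Emit:
{"method": "play_rows", "body": {"increments": [[[-0.3,0.8,0,0,0,0],[-0.3,0.8,1,0,0,0],[-0.3,0.8,2,0,0,0],[-0.3,0.8,3,0,0,0],[-0.3,0.8,3,0,0,0]]]}}

```text
time: 21.35
tool_pos: [544.3, -228.0, 188.9]
ee_rot: [0.535, -3.096, -0.0]
ft_force: [0.4, 0.0, -2.5]
grip_width: 7.3
grip_force: 82.8
```

Emit:
{"method": "play_rows", "body": {"increments": [[[0,0,0.7,0,0,0],[0,0,1.4,0,0,0],[0,0,2,0,0,0],[0,0,2,0,0,0]]]}}

```text
time: 21.85
tool_pos: [544.5, -228.2, 187.8]
ee_rot: [-0.535, 3.095, -0.001]
ft_force: [-1.3, -0.2, 5.7]
grip_width: 7.5
grip_force: 83.6
```

Contact at about 22 mm above the cell, inside the 15–25 mm range. Release the pinch, rise and check.

Emit:
{"method": "play_rows", "body": {"increments": [[[0,0,-0.5,0,0,0],[0,0,-0.5,0,0,0],[0,0,-0.5,0,0,0],[0,0,-0.5,0,0,0]]], "claw": -0.35, "force": 40}}

```text
time: 22.35
tool_pos: [544.3, -228.0, 187.4]
ee_rot: [0.535, -3.096, -0.0]
ft_force: [0.3, 0.0, -0.1]
grip_width: 27.7
grip_force: 0.0
```

Emit:
{"method": "play_rows", "body": {"increments": [[[0,0,-8,0,0,0],[0,0,-22,0,0,0],[0,0,-35,0,0,0],[-20,5,-55,0,0,0],[-45,15,-72,0,0,0],[-65,25,-80,0,0,0],[-65,25,-80,0,0,0]]]}}

```text
time: 23.22
tool_pos: [597.9, -181.6, 267.9]
ee_rot: [-0.538, 3.094, -0.001]
ft_force: [-0.1, -0.4, 0.3]
grip_width: 27.6
grip_force: 0.0
```

```bash
cat > seen.py <<'E'
from h import *
def ringseen(name,c0=(534.3,-203.)):
    s=ctrl.get_state();m=ctrl.camera_model("wrist");im,d=ctrl.get_image("wrist");cv2.imwrite(f"pics/{name}.png",im);np.save(f"pics/{name}.npy",d)
    R=np.array(m['R']);C=-R.T@m['t'];v,u=np.mgrid[0:420,0:560];z=d.ravel()
    p=cv2.undistortPoints(np.c_[u.ravel(),v.ravel()].astype(float).reshape(-1,1,2),K(m),np.array(m['dist_coeffs'])).reshape(-1,2)
    X=C+(np.c_[p,np.ones(len(p))]*z[:,None])@R;c0=np.array(c0)
    f=(X[:,2]>190)&(X[:,2]<216)&(np.hypot(*(X[:,:2]-c0).T)<38)&(im.max(2).ravel()>110)
    zm=np.percentile(X[f,2],60)
    f&=abs(X[:,2]-zm)<5
    A=np.c_[X[f,:2]-c0,np.ones(f.sum())];y=X[f,2];k=np.ones(len(y),bool)
    for _ in range(6):
        c=np.linalg.lstsq(A[k],y[k],rcond=None)[0];k=abs(y-A@c)<1.5
    print("slope",c[:2],"top z",c[2],"-> centre above cell",c[2]-186,k.sum())
    M=np.zeros(d.size,np.uint8);M[np.where(f)[0][k]]=1;M=cv2.morphologyEx(M.reshape(d.shape),cv2.MORPH_CLOSE,np.ones((3,3),np.uint8))
    for q in sorted(cv2.findContours(M,cv2.RETR_CCOMP,1)[0],key=cv2.contourArea)[-2:]:
        W=cast(m,q.reshape(-1,2),c[2]);a=np.array(circle(W))
        for _ in range(5):
            r=np.hypot(*(W[:,:2]-a[:2]).T);W=W[abs(r-a[2])<1.5];a=np.array(circle(W))
        print("circle",a,len(W))
    return s
E
python3 -c "
from seen import *
s=ringseen('w11');print(s['tool_pos'],s['joint_pos'])"
```

```text
slope [ 0. -0.] top z 208.65865700951778 -> centre above cell 22.658657009517782 4358
circle [ 534.08 -202.75   24.34] 259
circle [ 534.3  -202.93   31.45] 329
[ 597.87 -181.58  267.94] [-0.4   0.46  1.51  0.    1.17 -2.32]
```

Level, centred, and 22.5 mm above the cell, which leaves about 2.35 rad to tight. Go over the barrel and grip it.

```bash
python3 -c "
from h import *
delta([534.4,-203.1,181],1.915)"
```

```text
tcp [ 597.18 -182.14  267.31] shift [66.14  1.41 86.32] turn [ 0.01 -0.02 -0.03] or [ -0.03  -0.01 179.97] q6 -2.316234663214208
```

Emit:
{"method": "play_rows", "body": {"increments": [[[15,0,0,0,0,0],[40,1,0,0,0,0],[60,1.4,5,0,0,0],[66,1.4,18,0,0,0],[66,1.4,34,0,0,0],[66,1.4,44,0,0,0],[66,1.4,46,0,0,0],[66,1.4,46,0,0,0]]], "claw": 0.85}}

```text
time: 24.28
tool_pos: [534.8, -203.4, 221.3]
ee_rot: [0.536, -3.095, -0.0]
ft_force: [-0.8, 0.2, 0.4]
grip_width: 78.9
grip_force: 0.0
```

```bash
python3 -c "
from h import *
delta([534.4,-203.1,181],1.915);print(ctrl.get_state()['grip_width'])"
```

```text
tcp [ 534.85 -203.39  221.33] shift [ 0.32  0.42 40.33] turn [ 0.01 -0.   -0.08] or [ -0.    -0.02 179.92] q6 -2.392599254530077
78.86396826376733
```

Emit:
{"method": "play_rows", "body": {"increments": [[[0.3,0.4,10,0,0,0],[0.3,0.4,22,0,0,0],[0.3,0.4,33,0,0,0],[0.3,0.4,39,0,0,0],[0.3,0.4,40,0,0,0],[0.3,0.4,40,0,0,0]]]}}

```text
time: 25.02
tool_pos: [534.2, -203.3, 181.6]
ee_rot: [-0.535, 3.095, -0.0]
ft_force: [-0.7, -0.4, -0.1]
grip_width: 79.0
grip_force: 0.0
```

Emit:
{"method": "play_rows", "body": {"increments": [[[0,0,0,0,0,0],[0,0,0,0,0,0],[0,0,0,0,0,0],[0,0,0,0,0,0]]], "claw": 0.2, "force": 50}}

```text
time: 25.52
tool_pos: [534.3, -203.2, 182.4]
ee_rot: [-0.535, 3.095, -0.001]
ft_force: [-1.0, 1.4, 5.6]
grip_width: 62.4
grip_force: 53.1
```

```bash
python3 -c "
from h import *
delta([534.4,-203.1,181],1.915);s=ctrl.get_state();print(s['ft_force'],s['ft_torque'])"
```

```text
tcp [ 534.26 -203.23  182.38] shift [-0.18  0.08  1.38] turn [-0.04  0.06 -0.11] or [  0.09   0.06 179.89] q6 -2.392478753582587
[-1.01  1.4   5.61] [ 0.28  0.27 -0.11]
```

Emit:
{"method": "play_rows", "body": {"increments": [[[0,0,0.4,0,0,4],[0,0,1.1,0,0,12],[0,0,1.8,0,0,20],[0,0,2.5,0,0,28],[0,0,3.2,0,0,36],[0,0,3.9,0,0,44],[0,0,4.6,0,0,52],[0,0,5.3,0,0,60]]]}}

```text
time: 26.52
tool_pos: [534.3, -202.8, 177.0]
ee_rot: [1.09, 2.945, 0.001]
ft_force: [-0.9, 3.7, 5.4]
grip_width: 62.7
grip_force: 53.2
```

```bash
python3 -c "
from h import *
delta([534.4,-203.1,181],1.915);s=ctrl.get_state();print(s['ft_force'],s['ft_torque'],s['grip_width'])"
```

```text
tcp [ 534.34 -202.83  177.01] shift [-0.22 -0.16 -3.99] turn [  0.02   0.06 -60.34] or [  0.07  -0.03 119.66] q6 -1.3410521224242296
[-0.88  3.75  5.41] [0.84 0.04 0.28] 62.68807391707394
```

Emit:
{"method": "play_rows", "body": {"increments": [[[0,0,0.7,0,0,8],[0,0,1.4,0,0,16],[0,0,2.1,0,0,24],[0,0,2.8,0,0,32],[0,0,3.5,0,0,40],[0,0,4.2,0,0,48],[0,0,4.6,0,0,52],[0,0,4.6,0,0,52]]]}}

```text
time: 27.52
tool_pos: [534.8, -202.5, 172.5]
ee_rot: [2.268, 2.173, 0.003]
ft_force: [2.6, 6.2, 5.6]
grip_width: 62.7
grip_force: 53.3
```

```bash
python3 -c "
from h import *
delta([534.4,-203.1,181],1.915);s=ctrl.get_state();print(s['ft_force'],s['ft_torque'],s['grip_width'])"
```

```text
tcp [ 534.77 -202.53  172.49] shift [-0.57 -0.33 -8.51] turn [   0.12    0.09 -112.18] or [ 0.08 -0.1  67.82] q6 -0.4365573728952964
[2.61 6.23 5.64] [ 1.02 -0.31 -0.34] 62.69372730815158
```

Emit:
{"method": "play_rows", "body": {"increments": [[[0,0,0.3,0,0,5],[0,0,0.5,0,0,10],[0,0,0.5,0,0,15],[0,0,0.5,0,0,18],[0,0,0.5,0,0,18]]]}}

```text
time: 28.15
tool_pos: [534.9, -202.5, 172.0]
ee_rot: [2.579, 1.792, 0.003]
ft_force: [2.6, 7.5, 5.4]
grip_width: 62.4
grip_force: 53.6
```

```bash
python3 -c "
from h import *
delta([534.4,-203.1,181],1.915);s=ctrl.get_state();print(s['ft_force'],s['ft_torque'],s['grip_width'],s['tau'][5])"
```

```text
tcp [ 534.86 -202.5   172.05] shift [-0.71 -0.21 -8.96] turn [   0.14    0.09 -130.14] or [ 0.07 -0.12 49.86] q6 -0.12287995073745257
[2.62 7.49 5.38] [ 1.12 -0.42 -0.13] 62.443642728314785 0.17868854105472565
```

Emit:
{"method": "play_rows", "body": {"increments": [[[0,0,0,0,0,5],[0,0,0,0,0,10],[0,0,0,0,0,15],[0,0,0,0,0,18],[0,0,0,0,0,18]]]}}

```text
time: 28.78
tool_pos: [533.6, -203.7, 171.8]
ee_rot: [2.825, 1.371, -0.002]
ft_force: [-5.1, -3.3, 6.3]
grip_width: 62.5
grip_force: 53.4
```

```bash
python3 -c "
from h import *
delta([534.4,-203.1,181],1.915);s=ctrl.get_state();print(s['ft_force'],s['ft_torque'],s['grip_width'],s['tau'][5])"
```

```text
tcp [ 533.64 -203.75  171.83] shift [ 0.96  0.2  -9.17] turn [  -0.13    0.08 -147.97] or [ 0.06  0.1  32.03] q6 0.18956937881766367
[-5.12 -3.28  6.26] [-0.54  1.06  1.06] 62.48751735176457 1.4063425362110138
```

Torque has jumped from 0.18 to 1.4 N m, so it has gone tight. A bit more turn confirms the slip.

Emit:
{"method": "play_rows", "body": {"increments": [[[0,0,0,0,0,5],[0,0,0,0,0,10],[0,0,0,0,0,14],[0,0,0,0,0,14]]]}}

```text
time: 29.28
tool_pos: [534.8, -202.4, 171.8]
ee_rot: [2.972, 1.016, 0.002]
ft_force: [3.1, 7.2, 2.7]
grip_width: 62.2
grip_force: 62.6
```

```bash
python3 -c "
from h import *
delta([534.4,-203.1,181],1.915);s=ctrl.get_state();print(s['ft_force'],s['ft_torque'],s['grip_width'],s['tau'][5])"
```

```text
tcp [ 534.78 -202.43  171.81] shift [-0.7   0.31 -9.19] turn [   0.11    0.07 -161.97] or [ 0.05 -0.08 18.03] q6 0.43384960050185817
[3.06 7.22 2.75] [ 1.13 -0.51  1.23] 62.214271859982304 1.6375287249684334
```

Emit:
{"method": "play_rows", "body": {"increments": [[[0,0,0,0,0,0],[0,0,0,0,0,0],[0,0,0,0,0,0],[0,0,-10,0,0,0],[0,0,-30,0,0,0],[0,0,-50,0,0,0],[-25,0,-70,0,0,0],[-50,0,-90,0,0,0]]], "claw": 0.85}}

```text
time: 30.28
tool_pos: [494.0, -234.0, 262.4]
ee_rot: [2.973, 1.014, 0.001]
ft_force: [-0.2, 0.3, 0.1]
grip_width: 79.0
grip_force: 0.0
```

Emit:
{"method": "play_rows", "body": {"increments": [[[-15,0,-2,0,0,0],[-15,0,-2,0,0,0],[-15,0,-2,0,0,0]]]}}

```text
time: 30.65
tool_pos: [482.8, -242.6, 262.4]
ee_rot: [-2.973, -1.013, 0.001]
ft_force: [-0.6, -0.5, -0.0]
grip_width: 78.9
grip_force: 0.0
```

```bash
python3 -c "
from seen import *
s=ringseen('w12');print(s['tool_pos'],s['ft_force'],s['grip_width'])"
```

```text
slope [-0. -0.] top z 198.01085012567847 -> centre above cell 12.010850125678473 4134
circle [ 533.62 -202.66   24.39] 251
circle [ 533.72 -202.95   31.54] 325
[ 482.82 -242.59  262.42] [-0.56 -0.45 -0.04] 78.88183295548512
```

```bash
python3 -c "
from plant import ctrl
print(ctrl.sign_off())"
```

```text
the job is handed in; nothing more can be done
None
```

The lens is seated level in the cell and the retaining ring is screwed down on it: its centre measures 12.0 mm above the cell point and the fingers slipped at the stop. Both are released, and the job was handed in about 31 s into the 72 s allowed. The judge's verdict was not shown, and I did not check the ring's final yaw by camera.

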